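Loosen the pump's wing nut of unknown hand

ROBOT

A 7-joint arm with a two-finger parallel gripper is mounted at the origin on a cart in front of the work surface, level with it; the furniture and walls round the work are solid. World frame = base frame: x ahead of the robot, y to its left, z up, the work surface at z = 0. Lengths are in m, angles in rad, forces in N, time in s.
With the tool pointing down it reaches from about 0.4 to 0.9 m from the base axis. Payload 5.5 kg.
Tool frame: the origin (TCP) lies midway between the tips of the shut fingers; the grasp point (between the pads) lies 19 mm behind it (manip.grip_depth is the distance from the TCP to the grasp point, in m); z points along the fingers, y is the line along which they close (so a half turn about z gives the same grasp; the last joint's range is limited). The gripper opens to 92 mm and grips with 3 to 60 N. Pads are 19 mm wide; open, the fingers measure 130 mm over their backs; the gripper's body (75 mm by 190 mm) begins 47 mm behind the grasp point.
Start: joints at [1.503, 0.501, -0.427, 1.55, 0.221, 1.138, -0.21], TCP at [0.211, -0.615, 0.227] pointing down, gripper open.
Joint ranges: [-2.88, 2.88], [-0.31, 2.03], [-1.54, 1.56], [0.2, 2.42], [-1.41, 4.55], [0.19, 2.02], [-2.57, 2.57]. Speed limits (rad/s): [2.57, 2.57, 3.14, 3.14, 3.14, 3.14, 3.14].

INTERFACE

Orientations are given as a unit quaternion [x, y, z, w].
In Python, from bench import manip, effector, viewer gives the robot as it stands. Calls block until the motion is done:
- manip.move_pose(position, orientation): joint-space move of the TCP to a pose.
- manip.servo_line(position, ori=None, vel=0.15): straight line of the TCP; ori=None keeps the orientation; vel is the mean speed in m/s.
- manip.movej(angles): joint-space move.
- effector.open_jaws() and effector.close(f_grip=None): open the fingers fully, or close them until they stop; f_grip is the grip in N (None keeps the last).
- manip.sleep(seconds).
- manip.solve_ik(position, orientation): joint angles nearest the present ones, or None.
- viewer.get_image(name): name is "scene" or "top" or "wrist"; returns the picture (384x512x3 uint8, red, green, blue); there is no depth.
- viewer.get_calibration(name): a dict with "vfov" (degrees; the focal length in pixels is half the picture's height over the tangent of half this angle, whatever the lens; pixels are square), "cx", "cy" (the principal point, pixels), "eye" and "attitude" of the camera in the world. Camera axes: x right, y down, z forward; pixel columns grow to the right and rows downward; lengths in m; the calibration is good to about 2 mm. A picture is of the moment at which its call begins: read the wrist's pose just before it. get_calibration takes no time and is no camera call; for the wrist camera it gives the pose at the moment of the call.
A pose or a line that the arm cannot do raises manip.PlanningError and nothing moves.
- manip.hand_in(): hands the job in; it is judged then, once.
Readings, each from a call of its own:
- manip.current_clock(): time.
- manip.current_q(): joint angles.
- manip.current_joint_velocities(): joint speeds.
- manip.current_tau(): joint torques, N m.
- manip.current_tool_pos(): TCP position.
- manip.current_tcp_rot(): TCP orientation.
- manip.current_force(): force on the tool from outside, world axes, zero at the start.
- manip.current_wrist_torque(): the same for the moment, N m.
- manip.current_finger_gap(): finger opening in m.
- manip.current_gripper_force(): force on a finger pad.
Only numpy, scipy, OpenCV 4.12 (cv2) and the standard library are available. Lean on these libraries where they do the work, as an engineer would, in place of code of your own. Each camera call takes 0.05 s, during which the arm holds its last target. There are 200 camera calls.

TASK

Loosen the orange wing nut on the circulation pump that stands on the blue mat, turning it as far as it will go (about 70 degrees), then let go. One of the twin pumps has a left-hand thread and nothing shows which, so try which way the nut gives. Leave the nut of the pump on the white mat tight, and leave the screwdriver, pipe elbow and air stone where they are.

Things in the scene. Friction and masses are not known exactly. Their poses are not given: they have to be found in the camera images.
- mat_blue: Blue square silicone service mat, 130 x 130 mm, 3 mm thick with a 5 mm high rim, fixed to the bench; origin at the centre of its underside. One of the two pumps stands in its middle (within about 10 mm).
- mat_white: White square silicone service mat, 130 x 130 mm, 3 mm thick with a 5 mm high rim, fixed to the bench; origin at the centre of its underside. One of the two pumps stands in its middle (within about 10 mm).
- pump_a: Circulation pump 'a', fixed to the bench: grey ribbed motor can on a black foot, black pump head 96 mm across, a short black outlet spigot pointing along the pump's own +x up to 74 mm from its axis. Origin at the centre of its underside; own z up; the pump head's top is 102 mm and a steel washer's top 108 mm above the origin. The two pumps look the same.
- pump_b: Circulation pump 'b', fixed to the bench: grey ribbed motor can on a black foot, black pump head 96 mm across, a short black outlet spigot pointing along the pump's own +x up to 74 mm from its axis. Origin at the centre of its underside; own z up; the pump head's top is 102 mm and a steel washer's top 108 mm above the origin. The two pumps look the same.
- wing_a (a point): Grip point of the orange wing nut on top of pump 'a', on the turning axis (vertical), turning with the nut, 139 mm above the pump's origin. The wing is an upright bar 52 mm long along the point's x, 14 mm thick along its y; it reaches from 20 mm below to 14 mm above this point and has a round collar (30 mm across) below it, from 20 to 30 mm below this point.
- wing_b (a point): Grip point of the orange wing nut on top of pump 'b', on the turning axis (vertical), turning with the nut, 139 mm above the pump's origin. The wing is an upright bar 52 mm long along the point's x, 14 mm thick along its y; it reaches from 20 mm below to 14 mm above this point and has a round collar (30 mm across) below it, from 20 to 30 mm below this point.
- nut_a (a joint): Turning of pump 'a's wing nut, rad: 0 = tight (start), grows as it loosens, 1.2 (70 degrees) = fully loose, at a stop. Past tight it has 0.03 rad of play, then is blocked. Loosening takes about 0.1 N m; the nut stays where left and does not rise. One pump has an ordinary, the other a left-hand thread; nothing shows which, so whether this grows clockwise or anticlockwise must be tried.
- nut_b (a joint): Turning of pump 'b's wing nut, rad: 0 = tight (start), grows as it loosens, 1.2 (70 degrees) = fully loose, at a stop. Past tight it has 0.03 rad of play, then is blocked. Loosening takes about 0.1 N m; the nut stays where left and does not rise. One pump has an ordinary, the other a left-hand thread; nothing shows which, so whether this grows clockwise or anticlockwise must be tried.
- screwdriver: Bystander: loose screwdriver with a red handle, 173 mm long, 25 mm thick, lying on the bench; origin at the centre of its underside, long along its y.
- pvc_elbow: Bystander: loose dark grey pipe elbow, 58 x 58 x 41 mm; origin at the centre of its underside.
- air_stone: Bystander: loose blue cylindrical air stone, 58 mm long, 25 mm thick; origin at the centre of its underside, long along its y.
Mind the look-alikes: they are no part of the job. Leave any green look-alike of the pump_b alone.

How it is judged:
By the outcome, as a careful person would: the job done as asked, in the order asked, and still so for the second after the job is handed in, with the robot touching nothing.
It also fails if it takes over 45 s, if anything falls off the work surface, if the arm or the gripper's body presses on something with over 40 N, if the wrist force passes 120 N, or if a joint passes its speed limit or range.

## Working session

There is one attempt and no reset: what is moved stays moved. The work goes in short steps, each a Python script; the robot and the scene stay as the last script left them, time stands still between calls to the robot, and variables do not carry over. Pictures are saved under pics/ and viewed, at most 10 in all, crops included, and the job is handed in when it is done.

```bash
mkdir -p pics; ls; python3 - <<'E'
from bench import manip, effector, viewer
import cv2, numpy as np
for n in ("scene","top"):
    im=viewer.get_image(n); cv2.imwrite(f"pics/{n}0.png",im[:,:,::-1]); print(n,viewer.get_calibration(n))
print(viewer.get_calibration("wrist"))
print(manip.current_tcp_rot(),manip.current_clock(),manip.current_q())
a=cv2.imread("pics/scene0.png");b=cv2.imread("pics/top0.png")
cv2.imwrite("pics/both0.png",cv2.resize(np.vstack([a,b]),(400*1,600)))
E
```

```text
pics
scene {'vfov': 48.59885479820204, 'cx': 248.4315063089233, 'cy': 195.49891157557462, 'eye': array([-0.12345322,  0.51020924,  1.07680761]), 'attitude': array([-0.3931967 ,  0.83782345, -0.3425501 ,  0.1615786 ])}
top {'vfov': 52.82491009434163, 'cx': 259.4819761135881, 'cy': 191.7941000985865, 'eye': array([ 0.37191696, -0.12567158,  1.2566346 ]), 'attitude': array([ 0.72093559, -0.68505063,  0.07111527, -0.0768123 ])}
{'vfov': 59.48015624981879, 'cx': 261.182968916873, 'cy': 191.50815404043328, 'eye': array([ 0.28696859, -0.58707351,  0.38269854]), 'attitude': array([ 0.80459604, -0.57481373, -0.0878349 ,  0.1204135 ])}
[ 9.86348123e-01  1.64671120e-01 -1.48500417e-04 -8.83451791e-04] 0.1 [ 1.50320677  0.50177384 -0.42679198  1.55139302  0.22086655  1.13828381
 -0.21031242]
```

View pics/scene0.png

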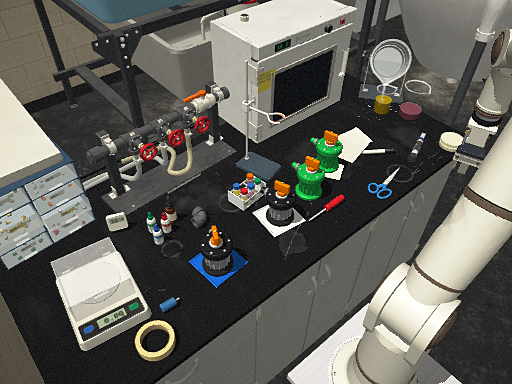

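View pics/top0.png

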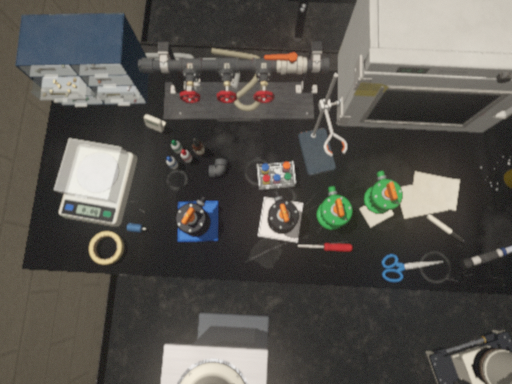

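Candidates for the orange wing nut in the top view are the blue-mat pump (191,216), white-mat pump (285,214), green pumps (335,210) and (383,194), and the orange valve lever (280,57). By the description it is the blue-mat one: top (191,216), scene (214,236).

```bash
cat > h.py <<'E'
import cv2, numpy as np
from scipy.spatial.transform import Rotation as R
from bench import manip, effector, viewer
def ray(cal,uv):
    f=192/np.tan(np.radians(cal['vfov']/2))
    d=np.array([(uv[0]-cal['cx'])/f,(uv[1]-cal['cy'])/f,1.])
    d=R.from_quat(cal['attitude']).apply(d); return np.array(cal['eye']),d/np.linalg.norm(d)
def tri(a,b):
    (p,d),(q,e)=a,b
    s=np.linalg.lstsq(np.c_[d,-e],q-p,rcond=None)[0]
    x,y=p+s[0]*d,q+s[1]*e; return (x+y)/2,np.linalg.norm(x-y)
def plane(r,z): return r[0]+r[1]*(z-r[0][2])/r[1][2]
def orange(im):
    h=cv2.cvtColor(im,cv2.COLOR_RGB2HSV); m=cv2.inRange(h,(5,150,90),(22,255,255))
    cs=[c for c in cv2.findContours(m,cv2.RETR_EXTERNAL,cv2.CHAIN_APPROX_NONE)[0] if cv2.contourArea(c)>15]
    return m,[(cv2.minAreaRect(c),cv2.contourArea(c),c) for c in cs]
def yawq(a): # tool down; tool y axis at world angle a
    return (R.from_euler('z',a-np.pi/2)*R.from_matrix(np.c_[[-1,0,0],[0,1,0],[0,0,-1]])).as_quat()
E
python3 - <<'E'
from h import *
P={}
for n,c0 in (("top",(191,216)),("scene",(214,236))):
    im=cv2.cvtColor(cv2.imread(f"pics/{n}0.png"),cv2.COLOR_BGR2RGB);cal=viewer.get_calibration(n)
    L=orange(im)[1]; 
    r=min(L,key=lambda r:np.hypot(*np.subtract(r[0][0],c0))); print(n,r[:2])
    P[n]=ray(cal,r[0][0])
    box=cv2.boxPoints(r[0]); print(np.array([plane(ray(cal,b),.15)[:2] for b in box]).round(3).tolist())
    u,v=c0;crop=im[v-45:v+45,u-45:u+45,::-1]
    globals()[n]=cv2.resize(crop,(390,390),interpolation=cv2.INTER_CUBIC)
print(tri(P["top"],P["scene"]))
cv2.imwrite("pics/crop.png",np.hstack([top,scene]))
E
```

```text
top (((188.9558868408203, 216.4264678955078), (8.973489761352539, 17.486801147460938), 32.47119140625), 89.0)
[[0.508, 0.112], [0.553, 0.089], [0.54, 0.066], [0.496, 0.089]]
scene (((215.5, 235.0), (20.0, 9.0), 90.0), 109.0)
[[0.556, 0.087], [0.539, 0.067], [0.482, 0.111], [0.498, 0.13]]
(array([0.52674747, 0.09259715, 0.13615562]), np.float64(0.0021906966207645723))
```

View pics/crop.png

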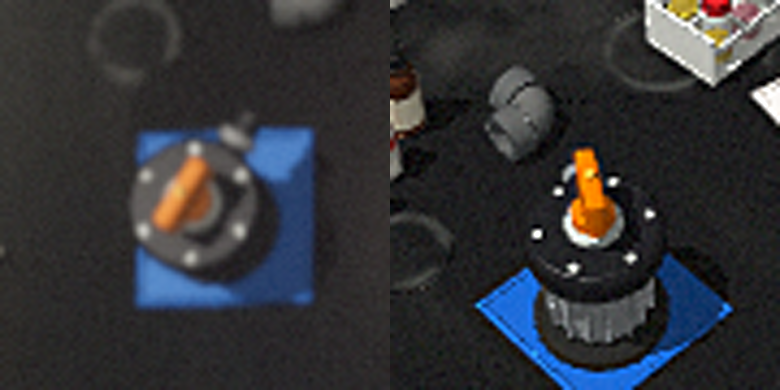

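Crop confirms the choice: an orange bar on a black-headed pump standing on the blue mat, with its long axis running from lower-left to upper-right in the top view. It is about -30 to -36° in world.

```bash
python3 - <<'E'
from h import *
p=np.array([.527,.093])
manip.servo_line([.211,-.615,.36],vel=.25)
for base in (54,-126):
    for d in (0,75,-75):
        q=manip.solve_ik([*p,.128],yawq(np.radians(base+d)));print(base,d,None if q is None else np.round(q,2))
E
```

```text
54 0 [ 0.57  0.62 -1.04  1.91  0.65  0.99  0.17]
54 75 [ 0.7   0.82 -1.3   1.91  0.88  1.15  1.3 ]
54 -75 [ 0.58  0.63 -1.05  1.91  0.66  0.99 -1.15]
-126 0 [-0.6   0.42  0.46  1.95 -0.25  0.83 -2.2 ]
-126 75 [ 0.62  0.69 -1.14  1.91  0.73  1.04 -1.73]
-126 -75 [ 0.7   0.82 -1.3   1.91  0.88  1.15  1.83]
```

```bash
python3 - <<'E'
from h import *
q=yawq(np.radians(54))
manip.move_pose([.40,-.25,.38],yawq(0)) 
manip.move_pose([.527,.093,.27],q)
rs=[]
for i,(x,y) in enumerate(((.527,.093),(.55,.06))):
    if i: manip.servo_line([x,y,.30],vel=.15)
    manip.sleep(.2)
    cal=viewer.get_calibration("wrist"); im=viewer.get_image("wrist")
    cv2.imwrite(f"pics/w{i}.png",im[:,:,::-1])
    L=orange(im)[1]; r=max(L,key=lambda r:r[1]); print(r[:2]); rs.append(ray(cal,r[0][0]))
    print(np.array([plane(ray(cal,b),.156)[:2] for b in cv2.boxPoints(r[0])]).round(3).tolist())
print(tri(*rs),manip.current_clock(),manip.current_tool_pos(),manip.current_q().round(2))
cv2.imwrite("pics/w.png",np.hstack([cv2.resize(cv2.imread(f"pics/w{i}.png"),(400,300)) for i in (0,1)]))
E
```

```text
(((261.7857971191406, 182.5733642578125), (63.1661262512207, 25.36911392211914), 88.45184326171875), 1044.5)
[[0.497, 0.103], [0.509, 0.12], [0.554, 0.089], [0.542, 0.071]]
(((273.5171203613281, 138.4474334716797), (58.39669418334961, 22.34996223449707), 81.46923065185547), 327.5)
[[0.499, 0.096], [0.508, 0.113], [0.554, 0.09], [0.545, 0.072]]
(array([0.52942347, 0.0919353 , 0.13281821]), np.float64(0.0009876356105289724)) 4.7167 [0.54928961 0.06063166 0.29954668] [ 0.85  0.72 -1.53  1.69  0.73  1.45  0.17]
```

View pics/w.png

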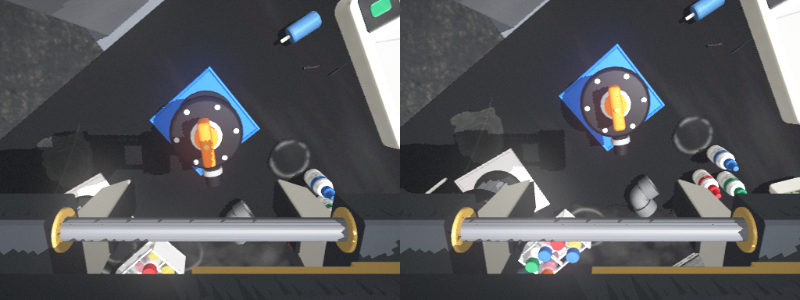

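Wrist views show the orange bar on the blue-mat pump at about (262,182) and (273,138) full-scale. It triangulates to (0.529, 0.092), with the yaw near -33°. The fingers are clear, so I'll descend and grip gently.

```bash
python3 - <<'E'
from h import *
q=yawq(np.radians(57)); p=[.5285,.0925]
manip.servo_line([.527,.093,.27],vel=.15)
manip.move_pose([*p,.22],q); print(manip.current_q().round(2))
manip.servo_line([*p,.128],vel=.1); print(manip.current_q().round(2),manip.current_force().round(2),manip.current_wrist_torque().round(3))
effector.close(f_grip=12); manip.sleep(.2)
print(manip.current_finger_gap(),manip.current_gripper_force(),manip.current_tool_pos(),manip.current_force().round(2),manip.current_wrist_torque().round(3),manip.current_clock())
im=viewer.get_image("wrist"); cv2.imwrite("pics/g.png",im[:,:,::-1])
E
```

```text
[ 0.78  0.77 -1.47  1.83  0.8   1.32  0.09]
[ 0.71  0.86 -1.34  1.9   0.92  1.18  0.02] [-0.05 -0.54  0.73] [ 0.051 -0.14   0.04 ]
0.015235675517089691 11.394127687672153 [0.52889474 0.0932238  0.12811285] [ 3.41  4.31 -3.36] [ 0.936 -0.82   0.114] 7.9583
```

View pics/g.png

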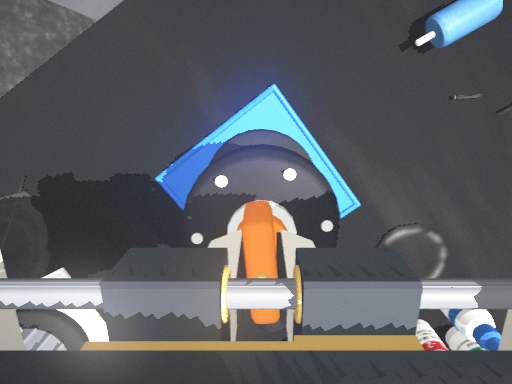

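Fingers hold the bar (gap 15 mm, so slightly off in angle). Now I'll probe the direction using joint 7 alone.

```bash
python3 - <<'E'
from h import *
effector.close(f_grip=40); manip.sleep(.2)
def st(t):
    print(t,round(manip.current_finger_gap(),4),round(manip.current_gripper_force(),1),manip.current_force().round(1),manip.current_wrist_torque().round(2),'q7',manip.current_q()[6].round(3),'tau7',manip.current_tau()[6].round(2),manip.current_clock())
st('0'); q0=np.array(manip.current_q())
for d in (3,6,9,-3,-6,-9,0):
    q=q0.copy(); q[6]+=np.radians(d); manip.movej(q); manip.sleep(.1); st(d)
E
```

```text
0 0.0145 38.4 [ 3.2  4.  -2.9] [ 0.98 -0.88  0.28] q7 0.021 tau7 -0.28 8.425
3 0.0136 39.6 [ 4.   2.6 -3.3] [ 0.63 -0.89  0.2 ] q7 0.072 tau7 -0.2 8.775
6 0.0136 39.6 [ 4.4  2.  -4.3] [ 0.67 -1.01  0.11] q7 0.124 tau7 -0.09 9.125
9 0.0139 39.6 [ 4.2  3.2 -4.7] [ 0.69 -1.07  0.09] q7 0.176 tau7 -0.1 9.475
-3 0.015 42.2 [ 4.3  2.8 -4.2] [ 0.55 -0.99  1.04] q7 -0.028 tau7 -0.96 9.8917
-6 0.0156 44.8 [ 3.1  2.6 -4.3] [ 0.62 -0.77  1.17] q7 -0.082 tau7 -1.18 10.2417
-9 0.0163 47.9 [ 0.1  3.7 -2.6] [ 0.75 -0.28  1.44] q7 -0.135 tau7 -1.37 10.5917
0 0.0143 39.3 [ 1.4  3.4 -2.7] [ 0.89 -0.41  0.48] q7 0.017 tau7 -0.46 10.9667
```

Positive q7 (anticlockwise) turns at about 0.1 N m with the gap constant. Negative is blocked at over 1 N m. I'll loosen it anticlockwise to the stop.

```bash
python3 - <<'E'
from h import *
q0=np.array(manip.current_q())
for d in list(range(10,61,10))+list(range(63,91,3)):
    q=q0.copy(); q[6]+=np.radians(d); manip.movej(q); manip.sleep(.1)
    t=manip.current_wrist_torque()[2]
    print(d,round(manip.current_finger_gap(),4),round(manip.current_gripper_force(),1),manip.current_force().round(1),t.round(2),manip.current_clock())
    if t<-.9: break
im=viewer.get_image("wrist"); cv2.imwrite("pics/e.png",im[:,:,::-1])
E
```

```text
10 0.0139 39.7 [ 3.3  3.1 -4. ] 0.03 11.35
20 0.0136 39.7 [ 3.7  4.4 -5.5] 0.06 11.7417
30 0.0137 39.7 [ 4.2  4.  -4.5] 0.09 12.1333
40 0.0139 39.7 [ 3.   3.8 -4.7] 0.15 12.525
50 0.014 39.7 [ 3.7  4.  -3.9] 0.11 12.9167
60 0.0139 39.7 [ 2.9  3.6 -4.3] 0.05 13.3083
63 0.014 39.7 [ 3.3  3.  -4.6] 0.09 13.6583
66 0.0138 39.7 [ 3.2  3.8 -4.2] 0.08 14.0083
69 0.0138 39.7 [ 2.8  3.1 -4.4] 0.09 14.3583
72 0.014 39.7 [ 3.6  4.1 -4. ] 0.11 14.7083
75 0.0135 39.9 [ 3.   3.8 -5.1] -0.09 15.0583
78 0.0137 41.0 [ 2.3  3.4 -3.4] -0.91 15.4083
```

The torque jumped at 78°, so the nut is at its stop. I'll release, rise and look.

```bash
python3 - <<'E'
from h import *
effector.open_jaws(); manip.sleep(.2)
p=manip.current_tool_pos(); manip.servo_line([p[0],p[1],.27],vel=.15); manip.sleep(.2)
cal=viewer.get_calibration("wrist"); im=viewer.get_image("wrist"); t=viewer.get_image("top")
r=max(orange(im)[1],key=lambda r:r[1]); b=cv2.boxPoints(r[0]); P=np.array([plane(ray(cal,x),.156)[:2] for x in b])
e=max((P[1]-P[0],P[2]-P[1]),key=np.linalg.norm); print(np.degrees(np.arctan2(e[1],e[0]))%180, manip.current_clock(),manip.current_finger_gap(),manip.current_force().round(1))
cv2.imwrite("pics/end.png",np.hstack([cv2.resize(x[:,:,::-1],(400,300)) for x in (im,t)]))
E
```

```text
37.27258072595521 18.35 0.09164778025574793 [ 0.4 -0.2  0.4]
```

View pics/end.png

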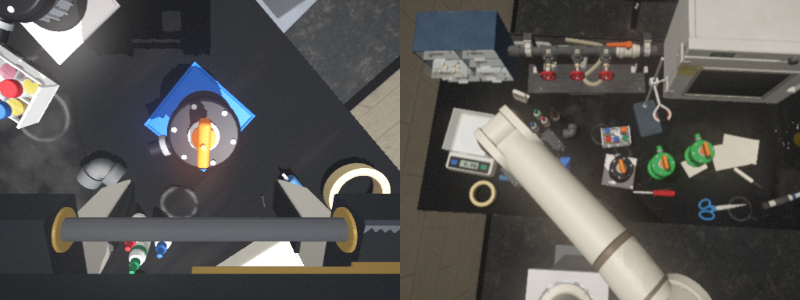

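The wrist view shows the bar at (203,145) now at about +37°, roughly 70° from its start. The gripper is clear, and the elbow, screwdriver and white-mat pump are unmoved.

```bash
python3 -c "
from bench import manip
print(manip.hand_in())"
```

```text
the job is handed in; nothing more can be done
None
```

The blue-mat pump's wing nut loosened anticlockwise, about 70° to its stop; I let go and handed the job in at about 18 s, with the white-mat nut and the loose items not touched.

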